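Heft two mauls and hold the heavier ready over the stone

TASK

One of the two look-alike wooden mauls standing in the rack is loaded with lead: lift the left-hand one (as seen from the robot) clear of the rack, hold it still a moment to feel its weight and set it back standing in its seat, then heft the right-hand one in the same way. Finish holding the heavier maul in the gripper, still and upright with its head down, about 10 cm above the middle of the stone slab, with the lighter one standing in its seat in the rack. Leave everything else on the bench where it is and never let a maul topple.

Things in the scene. Friction and masses are not known exactly. Their poses are not given: they have to be found in the camera images.
- rack: fixed dark wooden board 110 x 240 x 26 mm on the bench, long side along its own y; origin at the centre of its underside; z up; yaw within 0.35 rad, so its +y end is the left-hand end seen from the robot. Two round seats 64 mm across, 10 mm deep in its top, 130 mm apart along y
- left_seat (a point): centre of the floor of the left-hand (+y) seat, 16 mm above the bench
- right_seat (a point): centre of the floor of the right-hand (-y) seat, 16 mm above the bench
- maul_a_mid (a point): one of two look-alike wooden mauls, head down in either seat (drawn anew each time). Point on its axis half-way up, 81 mm above its underside; z up the handle. Head 54 to 58 mm across, 72 mm high; above it a plain round handle 28 mm across, 90 mm long: 162 mm in all. Best gripped by the handle, 110 to 150 mm above the underside. The seats hold it loosely
- maul_b_mid (a point): the other maul, same shape, sizes and point, in the other seat. Standing in a seat, a maul's top is 178 mm above the bench. Either may be the one with the lead core: it weighs 0.44 to 0.6 kg, the plain one 0.22 to 0.31 kg, found only by lifting. The cores sit in a closed chamber with 1 to 2 mm of play
- slab: fixed square stone slab 160 x 160 x 30 mm; origin at the centre of its underside. Rack and slab may stand on either side of the robot.
- slab_top (a point): centre of the slab's top face, 30 mm above the bench; z up
- slicker: bystander: small wooden edge slicker, 26 mm across, 36 mm tall, standing loose on the rack half-way between the seats, origin at its underside
- spool: bystander: paper-coloured spool, 40 mm across, 52 mm tall, upright on the bench near the far side of the rack; origin at its underside
- wax_tin: bystander: flat metal tin, 64 mm across, 28 mm tall, beyond the slab; origin at its underside
- awl: bystander: awl with a wooden handle, 170 mm long, lying on the bench between rack and slab; origin at its underside
- strop_block: bystander: wooden block 60 x 170 x 22 mm at the right; origin at its underside
- dye_jar: bystander: amber glass jar with a black cap, 56 mm across, 85 mm tall, near the far edge; origin at its underside
- hammer: bystander: hammer 250 mm long lying at the left; origin at its underside
Mind the look-alikes: they are no part of the job. Leave any turquoise or yellow look-alike of the part that bears maul_b_mid alone. What is shaped like the slab but yellow is not meant.

How it is judged:
By the outcome, as a careful person would: the job done as asked, in the order asked, and still so for the second after the job is handed in, while the arm keeps its last pose, push and grip.
It also fails if it takes over 72 s, if anything falls off the work surface, if the arm or the gripper's body presses on something with over 40 N, if the wrist force passes 120 N, or if a joint passes its speed limit or range.

ROBOT

A 6-joint arm with a two-finger parallel gripper is mounted at the origin on the work surface. World frame = base frame: x ahead of the robot, y to its left, z up, the work surface at z = 0. Lengths are in m, angles in rad, forces in N, time in s.
With the tool pointing down it reaches from about 0.3 to 0.85 m from the base axis. Payload 5.4 kg.
Tool frame: the origin (TCP) lies midway between the tips of the shut fingers; the grasp point (between the pads) lies 19 mm behind it (robot.grip_point_offset is the distance from the TCP to the grasp point, in m); z points along the fingers, y is the direction in which the jaws open and shut (so a half turn about z gives the same grasp; the last joint's range is limited). The gripper opens to 85 mm and grips with 20 to 120 N. Pads are 22 mm wide; open, the fingers measure 114 mm over their backs; the gripper's body (76 mm by 85 mm) begins 54 mm behind the grasp point. The pads swing forward as they close: fully open they stand 13 mm farther back than shut.
Start: joints at [1.023, 0.158, 1.597, -0, 1.386, -0.21], TCP at [0.191, 0.542, 0.231] pointing down, gripper open.
Joint ranges: [-2.91, 2.91], [-0.94, 2.29], [0.18, 2.7], [-1.29, 4.43], [0.17, 2.64], [-3, 3]. Speed limits (rad/s): [2.57, 2.57, 3.14, 3.14, 3.14, 3.14].

INTERFACE

Orientations are given as a 3x3 rotation matrix whose columns are the frame's x, y, z axes.
In Python, from bench import monitor, imaging, robot gives the robot as it stands. The module is installed in compiled form; this text tells all that it offers.
- The arm moves only by the shell command python3 -m pendant 'ROWS' [FORCE]. ROWS is JSON, a list of rows, each an object of numbers: "dx", "dy", "dz": the shift along the tool's x, y, z in mm; "twist": the turn about the tool's z in rad; "hand": the closure, from 0 (fully open) to 1 (shut). A call has 1 to 12 rows; each row is the pose to reach, as a shift and turn from the pose commanded when the call began, along the tool's axes at that moment; what a row does not reach only later rows make up. A row lasts 1/8 s, in which the tool goes at most 62.5 mm and 10.7 degrees, less where a joint would pass 70% of its speed; a pose out of reach is approached as far as the arm can. A call with a gripper value outside its range is refused whole. The fingers move at their own pace and stop on an object; FORCE is the grip in N (left out, the last holds). Time passes only in rows, so rows that repeat a pose let the fingers close. It gives the time, the measured TCP pose, the force and the opening at its end, in the units of the state.
- monitor.get_state(): the state, without advancing time (a new reading comes with each control period).
- imaging.camera(name): name is "scene" or "top" or "wrist"; returns (picture, depth): 400x640x3 uint8, red, green, blue; 400x640 float32, m along the optical axis (not along the pixel's ray), 0 where there is no reading.
- imaging.calibration(name): a dict with "K" (3x3 intrinsics, pixels), "camera_from_world" (4x4, takes a point from world to camera coordinates). Camera axes: x right, y up, looking along -z (the intrinsics and any distortion apply to the point x, -y, -z); pixel columns grow to the right and rows downward; lengths in m; the calibration is good to about 2 mm. A picture is of the moment at which its call begins: read the wrist's pose just before it. calibration takes no time and is no camera call; for the wrist camera it gives the pose at the moment of the call.
- robot.finish_job(): hands the job in, once; it reports no verdict.
The state is a dict: "time_s": time; "joint_pos": joint angles; "qvel": joint speeds; "tau": joint torques, N m; "tool_pos": TCP position; "tcp_rot": TCP orientation; "ft_force": force on the tool from outside, world axes, zero at the start; "moment": the same for the moment, N m; "opening": opening from 0.0 (shut) to 1.0 (fully open).
Only numpy, scipy, OpenCV 4.12 (cv2) and the standard library are available. Lean on these libraries where they do the work, as an engineer would, in place of code of your own. Each camera call takes 0.05 s, during which the arm holds its last target.

## Working session

There is one attempt and no reset: what is moved stays moved. The work goes in short steps, Python scripts to look and compute and a shell command to move; the robot and the scene stay as the last step left them, time stands still between calls to the robot, and variables do not carry over. Pictures are saved under pics/ and viewed, and the job is handed in when it is done.

```bash
mkdir -p pics; cat > h.py <<'E'
import numpy as np, cv2
from bench import monitor, imaging, robot
def snap(n,f):
    p,d=imaging.camera(n); c=imaging.calibration(n)
    cv2.imwrite(f'pics/{f}.png',p[:,:,::-1]); np.savez(f'pics/{f}.npz',p=p,d=d,K=c['K'],T=c['camera_from_world'])
    return p,d,c
def w(f,u,v,z=None):
    a=np.load(f'pics/{f}.npz');K=a['K'];T=a['T']
    r=np.linalg.inv(K)@[u,v,1.]; r=np.array([r[0],-r[1],-r[2]])
    R=T[:3,:3];t=T[:3,3];o=-R.T@t;dr=R.T@r
    if z is None: s=a['d'][int(round(v)),int(round(u))]
    else: s=(z-o[2])/dr[2]
    return o+s*dr
E
python3 - <<'E'
from h import *
print(imaging.calibration('top').keys())
snap('scene','s1');snap('top','t1')
s=monitor.get_state();print(s)
E
```

```text
dict_keys(['K', 'camera_from_world'])
{'time_s': 0.1, 'joint_pos': array([ 1.02291651e+00,  1.59016762e-01,  1.59813479e+00,  3.01331844e-05,
        1.38617666e+00, -2.10112062e-01]), 'qvel': array([-0.00150987, -0.00122176, -0.00336241,  0.00182637, -0.00153794,
       -0.00018176]), 'tau': array([-1.20512876e-03, -3.96995473e+01, -3.32335639e+01, -2.84636717e-04,
        4.27236562e-03, -1.26030812e-05]), 'tool_pos': array([0.19027182, 0.54202834, 0.23038381]), 'tcp_rot': array([[-9.43494717e-01,  3.31386262e-01, -9.29298417e-04],
       [ 3.31387335e-01,  9.43493659e-01, -1.46609348e-03],
       [ 3.90943926e-04, -1.69120918e-03, -9.99998493e-01]]), 'ft_force': array([-0.68965471, -1.27969682,  0.57387707]), 'moment': array([-0.00183605,  0.04758377,  0.02225637]), 'opening': 0.997072136539181}
```

View pics/s1.png

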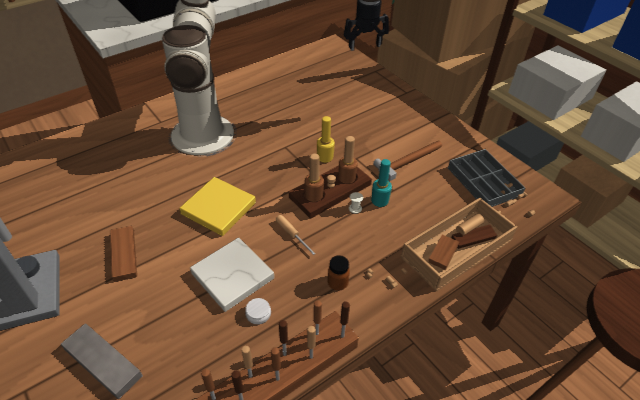

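View pics/t1.png

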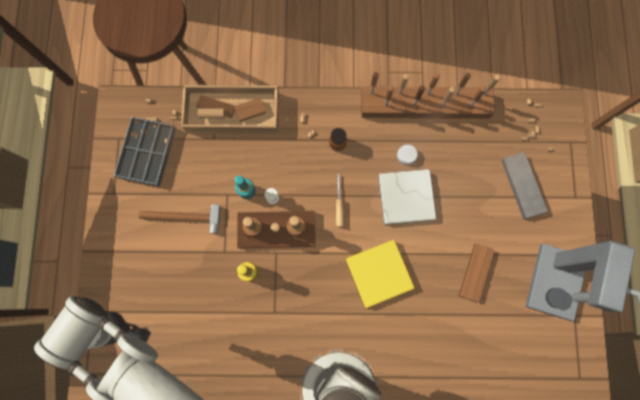

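The scene view shows the brown mauls standing in the dark rack, the white slab, the yellow slab, and the yellow and turquoise look-alikes. In the top view the rack is at about (276,229), with maul tops near (250,223) and (297,223). The white slab is at (407,197). I'll enlarge these areas.

```bash
python3 - <<'E'
from h import *
a=cv2.imread('pics/t1.png')
cv2.imwrite('pics/t1c.png',cv2.resize(a[165:285,215:335],None,fx=5,fy=5,interpolation=cv2.INTER_CUBIC))
b=cv2.imread('pics/s1.png')
cv2.imwrite('pics/s1c.png',cv2.resize(b[100:220,270:410],None,fx=5,fy=5,interpolation=cv2.INTER_CUBIC))
for p in [(250,224),(296,224),(276,228),(407,197),(380,273),(247,270),(244,186),(272,197)]: print(p,w('t1',*p))
E
```

```text
(250, 224) [0.46359992 0.25106328 0.17516817]
(296, 224) [0.46472979 0.12301146 0.17449622]
(276, 228) [0.46947519 0.18951147 0.06152206]
(407, 197) [ 0.57462081 -0.21189752  0.02957118]
(380, 273) [ 0.33937102 -0.12474164  0.03176361]
(247, 270) [0.33812256 0.25929743 0.14517231]
(244, 186) [0.58454486 0.28089666 0.12092723]
(272, 197) [0.56653982 0.20516699 0.05234094]
```

View pics/t1c.png

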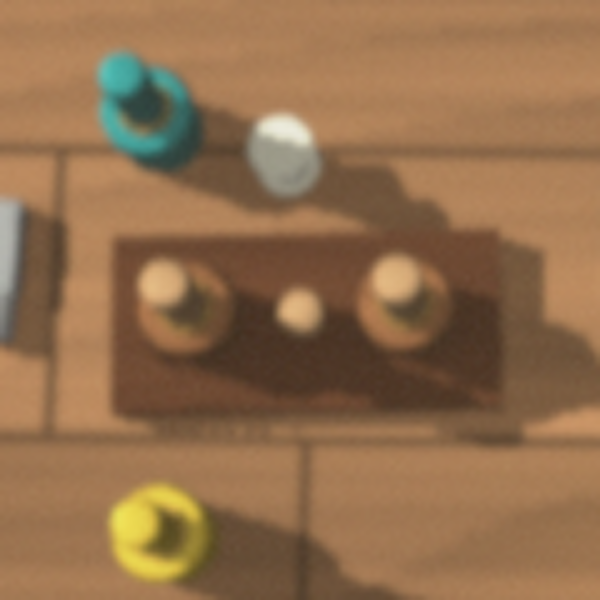

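View pics/s1c.png

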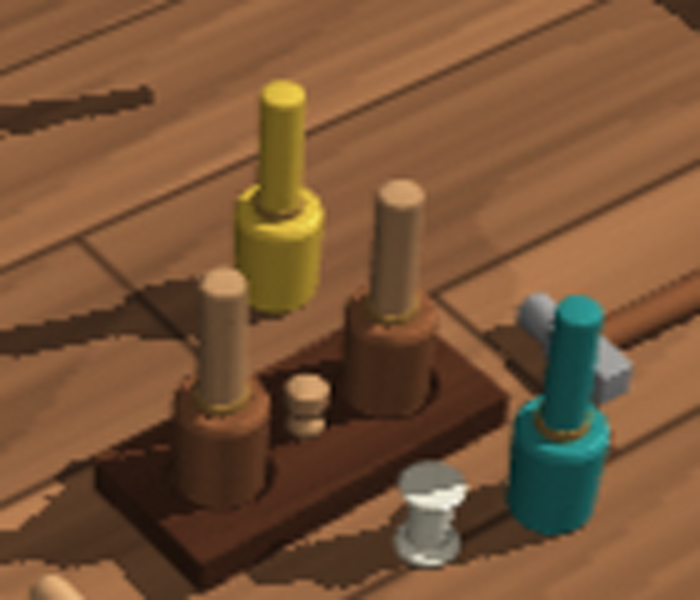

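```bash
cat >> h.py <<'E'
def cloud(f):
    a=np.load(f'pics/{f}.npz');K=a['K'];T=a['T'];d=a['d']
    v,u=np.mgrid[0:d.shape[0],0:d.shape[1]]
    r=np.stack([u,v,np.ones_like(u)],-1).reshape(-1,3)@np.linalg.inv(K).T
    P=r*d.reshape(-1,1)*[1,-1,-1]
    W=(P-T[:3,3])@T[:3,:3]
    return W.reshape(*d.shape,3), d>0
E
python3 - <<'E'
from h import *
for f in ('t1','s1'):
    W,m=cloud(f)
    print(f)
    for n,cx,cy in (('L',.463,.251),('R',.465,.123)):
        k=m&(abs(W[...,0]-cx)<.04)&(abs(W[...,1]-cy)<.04)
        zt=W[k][:,2].max()
        t=W[k&(W[...,2]>.168)]; print(n,'ztop',zt,'n',len(t),'mean',t.mean(0),'mid',(t.min(0)+t.max(0))/2)
    k=m&(abs(W[...,0]-.465)<.12)&(abs(W[...,1]-.19)<.15)&(W[...,2]>.021)&(W[...,2]<.031)
    pts=W[k][:,:2].astype(np.float32); print('rack',len(pts),cv2.minAreaRect(pts))
    k=m&(abs(W[...,0]-.575)<.1)&(abs(W[...,1]+.21)<.11)&(W[...,2]>.02)&(W[...,2]<.036)
    pts=W[k][:,:2].astype(np.float32); print('slab',len(pts),cv2.minAreaRect(pts),np.median(W[k][:,2]))
for (x,y) in [(164,283),(397,279)]: print(w('t1',215+(x+.5)/5-.5,165+(y+.5)/5-.5,.178))
for (x,y) in [(225,284),(400,193)]: print('s',w('s1',270+(x+.5)/5-.5,100+(y+.5)/5-.5,.178))
for (x,y) in [(113,240),(499,231),(503,412),(113,413)]: print('rc',w('t1',215+(x+.5)/5-.5,165+(y+.5)/5-.5,.026))
E
```

```text
t1
L ztop 0.1824225427881423 n 79 mean [0.46942902 0.25822813 0.17630981] mid [0.47068901 0.25838164 0.17655918]
R ztop 0.1844053103811139 n 75 mean [0.47330194 0.12857461 0.17682132] mid [0.4733257  0.12865714 0.17759335]
rack 1681 ((0.5012716054916382, 0.1948036253452301), (0.16967982053756714, 0.24037513136863708), 1.6137760877609253)
slab 2497 ((0.5773837566375732, -0.21205361187458038), (0.16156375408172607, 0.16168656945228577), 5.531498908996582) 0.029168423394512963
s1
L ztop 0.18219443331489038 n 64 mean [0.47646495 0.25987511 0.17649824] mid [0.47485472 0.26150595 0.1756283 ]
R ztop 0.18217046396825995 n 72 mean [0.48086373 0.13017279 0.17625208] mid [0.47990939 0.13126523 0.17515024]
rack 1257 ((0.4788644313812256, 0.19984999299049377), (0.19738875329494476, 0.2657068073749542), 24.480470657348633)
slab 3099 ((0.5823355913162231, -0.20960251986980438), (0.16348925232887268, 0.16080474853515625), 5.287994861602783) 0.030510583570659725
[0.47098171 0.25815386 0.178     ]
[0.47427194 0.12856084 0.178     ]
s [0.47925989 0.13183932 0.178     ]
s [0.47306434 0.26156184 0.178     ]
rc [0.52183142 0.31445393 0.026     ]
rc [0.52940287 0.07538899 0.026     ]
rc [0.41698295 0.07162968 0.026     ]
rc [0.41444113 0.31007913 0.026     ]
```

```bash
cat >> h.py <<'E'
def go(x,y,z):
    s=monitor.get_state(); R=s['tcp_rot']; d=R.T@(np.array([x,y,z])-s['tool_pos'])*1000
    print('t',s['time_s'],'delta mm',d.round(1),'pos',s['tool_pos'].round(4),'F',s['ft_force'].round(2),'op',round(s['opening'],3),'zax',R[:,2].round(4),'yaw_y',R[:2,1].round(3))
E
python3 -c "
from h import *
go(.473,.26,.29)"
```

```text
t 0.1 delta mm [-360.2 -172.5  -59.5] pos [0.1903 0.542  0.2304] F [-0.69 -1.28  0.57] op 0.997 zax [-9.0e-04 -1.5e-03 -1.0e+00] yaw_y [0.331 0.943]
```

```bash
python3 -m pendant '[{"dx":-40,"dy":-19,"dz":-30,"hand":0},{"dx":-95,"dy":-46,"dz":-59,"hand":0},{"dx":-150,"dy":-72,"dz":-59,"hand":0},{"dx":-205,"dy":-98,"dz":-59,"hand":0},{"dx":-260,"dy":-125,"dz":-59,"hand":0},{"dx":-315,"dy":-151,"dz":-59,"hand":0},{"dx":-345,"dy":-165,"dz":-59,"hand":0},{"dx":-360,"dy":-172,"dz":-59,"hand":0},{"dx":-360,"dy":-172,"dz":-59,"hand":0},{"dx":-360,"dy":-172,"dz":-59,"hand":0}]'
python3 -c "
from h import *
go(.473,.26,.29)
snap('wrist','w1')"
```

```text
t 0.1 delta mm [-360.2 -172.5  -59.5] pos [0.1903 0.542  0.2304] F [-0.69 -1.28  0.57] op 0.997 zax [-9.0e-04 -1.5e-03 -1.0e+00] yaw_y [0.331 0.943]validation failed for argument at $[0]...
```

View pics/w1.png

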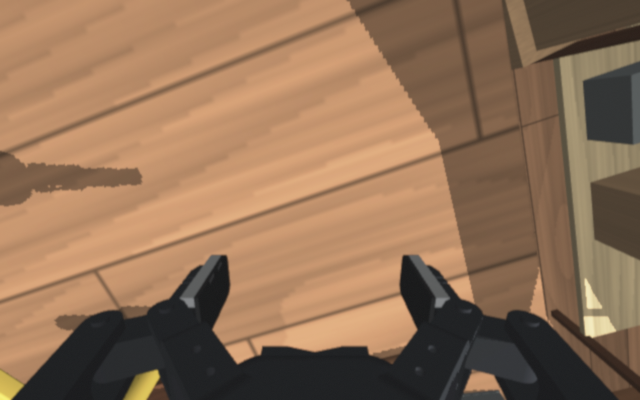

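The move was refused and the wrist view shows only bare bench. A row probably needs every field, so I'll add twist.

```bash
python3 -m pendant '[{"dx":-40,"dy":-19,"dz":-30,"twist":0,"hand":0},{"dx":-95,"dy":-46,"dz":-59,"twist":0,"hand":0},{"dx":-150,"dy":-72,"dz":-59,"twist":0,"hand":0},{"dx":-205,"dy":-98,"dz":-59,"twist":0,"hand":0},{"dx":-260,"dy":-125,"dz":-59,"twist":0,"hand":0},{"dx":-315,"dy":-151,"dz":-59,"twist":0,"hand":0},{"dx":-345,"dy":-165,"dz":-59,"twist":0,"hand":0},{"dx":-360,"dy":-172,"dz":-59,"twist":0,"hand":0},{"dx":-360,"dy":-172,"dz":-59,"twist":0,"hand":0},{"dx":-360,"dy":-172,"dz":-59,"twist":0,"hand":0}]'
python3 -c "
from h import *
go(.473,.26,.29)
snap('wrist','w2')"
```

```text
time_s: 1.4
tool_pos: [0.4723, 0.2619, 0.2902]
tcp_rot: [[-0.944, 0.33, -0.001], [0.33, 0.944, 0.0], [0.001, 0.0, -1.0]]
ft_force: [0.2, -0.5, -0.4]
opening: 1.001
t 1.4 delta mm [-1.3 -1.6  0.2] pos [0.4723 0.2619 0.2902] F [ 0.19 -0.54 -0.38] op 1.001 zax [-6.e-04  4.e-04 -1.e+00] yaw_y [0.33  0.944]
```

View pics/w2.png

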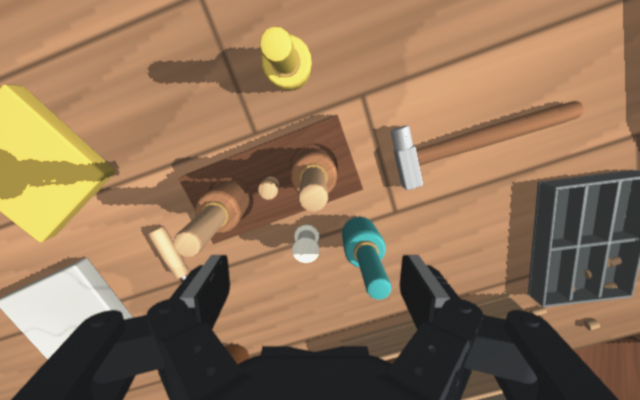

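The wrist view shows the left maul's handle top at about (313,197) and the right one's at about (188,243). The slicker, at (268,187), stands between them.

```bash
python3 - <<'E'
from h import *
a=cv2.imread('pics/w2.png')
cv2.imwrite('pics/w2c.png',cv2.resize(a[100:280,140:380],None,fx=3.3,fy=3.3,interpolation=cv2.INTER_CUBIC))
W,m=cloud('w2')
for n,cx,cy in (('L',.472,.26),('R',.478,.13)):
    k=m&(abs(W[...,0]-cx)<.03)&(abs(W[...,1]-cy)<.03)&(W[...,2]>.172)&(W[...,2]<.19)
    t=W[k]; print(n,len(t),t.mean(0),(t.min(0)+t.max(0))/2, cv2.minEnclosingCircle(t[:,:2].astype(np.float32)))
    print([q.mean() for q in np.nonzero(k)])
k=m&(abs(W[...,0]-.475)<.1)&(abs(W[...,1]-.19)<.15)&(W[...,2]>.022)&(W[...,2]<.029)
print(cv2.minAreaRect(W[k][:,:2].astype(np.float32)))
print(w('w2',313,197,.178),w('w2',188,243,.178))
E
```

```text
L 676 [0.47048135 0.26152229 0.17712029] [0.47159364 0.26096532 0.17591347] ((0.47179165482521057, 0.2608981132507324), 0.014027792029082775)
[np.float64(196.78254437869822), np.float64(313.0221893491124)]
R 621 [0.47472832 0.13319616 0.17700486] [0.47557163 0.13142926 0.17574541] ((0.4751691222190857, 0.13160830736160278), 0.01409630011767149)
[np.float64(243.31239935587763), np.float64(187.51529790660226)]
((0.49857112765312195, 0.19652166962623596), (0.1586514562368393, 0.24035364389419556), 1.756761074066162)
[0.47038869 0.26153516 0.178     ] [0.47425657 0.13437824 0.178     ]
```

View pics/w2c.png

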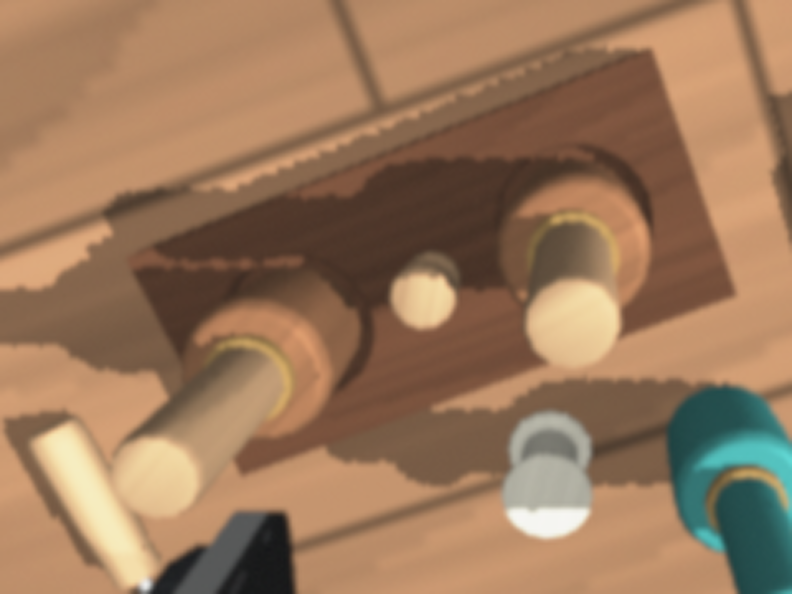

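```bash
python3 -m pendant '[{"dx":1,"dy":-1,"dz":35,"twist":0,"hand":0},{"dx":1,"dy":-1,"dz":75,"twist":0,"hand":0},{"dx":1,"dy":-1,"dz":110,"twist":0,"hand":0},{"dx":1,"dy":-1,"dz":140,"twist":0,"hand":0},{"dx":1,"dy":-1,"dz":158,"twist":0,"hand":0},{"dx":1,"dy":-1,"dz":165,"twist":0,"hand":0},{"dx":1,"dy":-1,"dz":165,"twist":0,"hand":0},{"dx":1,"dy":-1,"dz":165,"twist":0,"hand":0}]'
python3 -c "
from h import *
go(.471,.261,.125)
snap('wrist','w3');snap('scene','s3')"
```

```text
time_s: 2.45
tool_pos: [0.4729, 0.2606, 0.1266]
tcp_rot: [[-0.944, 0.331, 0.002], [0.331, 0.944, 0.001], [-0.002, 0.001, -1.0]]
ft_force: [-0.7, -0.8, 0.2]
opening: 1.001
t 2.45 delta mm [ 1.9 -0.3  1.6] pos [0.4729 0.2606 0.1266] F [-0.7  -0.77  0.23] op 1.001 zax [ 2.3e-03  7.0e-04 -1.0e+00] yaw_y [0.331 0.944]
```

View pics/w3.png

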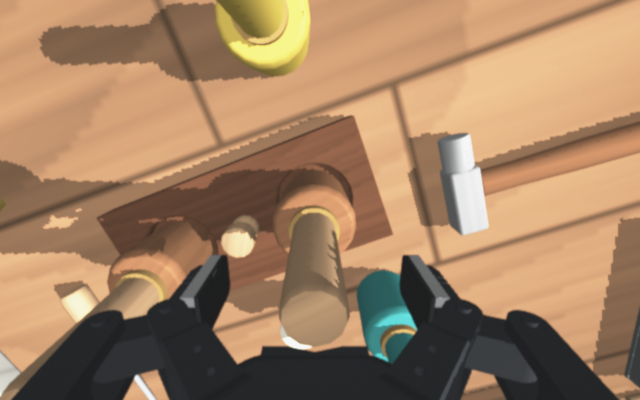

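The handle is centred between the pads at about x=315, so I'll close.

```bash
python3 -m pendant '[{"dx":1,"dy":0,"dz":1,"twist":0,"hand":0.4},{"dx":1,"dy":0,"dz":1,"twist":0,"hand":0.6},{"dx":1,"dy":0,"dz":1,"twist":0,"hand":0.8},{"dx":1,"dy":0,"dz":1,"twist":0,"hand":1},{"dx":1,"dy":0,"dz":1,"twist":0,"hand":1},{"dx":1,"dy":0,"dz":1,"twist":0,"hand":1},{"dx":1,"dy":0,"dz":1,"twist":0,"hand":1},{"dx":1,"dy":0,"dz":1,"twist":0,"hand":1}]' 60
python3 -c "
from h import *
go(.471,.261,.125)
print(monitor.get_state()['tau'])
snap('wrist','w4')"
```

```text
time_s: 3.55
tool_pos: [0.4712, 0.2607, 0.1245]
tcp_rot: [[-0.943, 0.331, 0.001], [0.331, 0.943, 0.0], [-0.0, 0.0, -1.0]]
ft_force: [0.6, 0.9, 2.6]
opening: 0.315
t 3.55 delta mm [ 0.3  0.2 -0.5] pos [0.4712 0.2607 0.1245] F [0.59 0.85 2.56] op 0.315 zax [ 5.e-04  3.e-04 -1.e+00] yaw_y [0.331 0.943]
[-3.83758899e-01 -3.62318552e+01 -2.90221095e+01 -2.64089294e-01
  2.45287316e-01 -4.57871938e-03]
```

View pics/w4.png

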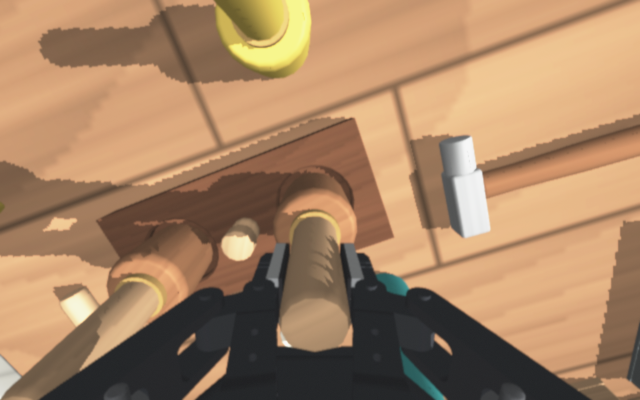

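```bash
python3 -m pendant '[{"dx":0,"dy":0,"dz":-8,"twist":0,"hand":1},{"dx":0,"dy":0,"dz":-22,"twist":0,"hand":1},{"dx":0,"dy":0,"dz":-36,"twist":0,"hand":1},{"dx":0,"dy":0,"dz":-50,"twist":0,"hand":1},{"dx":0,"dy":0,"dz":-58,"twist":0,"hand":1},{"dx":0,"dy":0,"dz":-60,"twist":0,"hand":1},{"dx":0,"dy":0,"dz":-60,"twist":0,"hand":1},{"dx":0,"dy":0,"dz":-60,"twist":0,"hand":1},{"dx":0,"dy":0,"dz":-60,"twist":0,"hand":1},{"dx":0,"dy":0,"dz":-60,"twist":0,"hand":1},{"dx":0,"dy":0,"dz":-60,"twist":0,"hand":1},{"dx":0,"dy":0,"dz":-60,"twist":0,"hand":1}]'
python3 -c "
from h import *
go(.471,.261,.125)
print(monitor.get_state()['tau'])
snap('wrist','w5');F=[]
for i in range(4): snap('scene','s5'); F.append(monitor.get_state()['ft_force'])
print(np.array(F))"
python3 -m pendant '[{"dx":0,"dy":0,"dz":0,"twist":0,"hand":1},{"dx":0,"dy":0,"dz":0,"twist":0,"hand":1},{"dx":0,"dy":0,"dz":0,"twist":0,"hand":1},{"dx":0,"dy":0,"dz":0,"twist":0,"hand":1}]'
```

```text
time_s: 5.1
tool_pos: [0.471, 0.2606, 0.1843]
tcp_rot: [[-0.943, 0.331, -0.0], [0.331, 0.943, -0.0], [0.0, -0.0, -1.0]]
ft_force: [0.6, -0.1, -5.9]
opening: 0.311
t 5.1 delta mm [ 0.1  0.4 59.3] pos [0.471  0.2606 0.1843] F [ 0.58 -0.07 -5.93] op 0.311 zax [-0. -0. -1.] yaw_y [0.331 0.943]
[ 1.62540109e-04 -3.88306797e+01 -3.43984044e+01 -1.43117144e-03
 -1.22779940e-03  2.08296757e-05]
[[-0.87274617  0.0821131  -4.49299474]
 [ 0.16840371 -0.14808038 -4.11948174]
 [ 0.50422798 -0.49153433 -4.58634974]
 [-0.33504959  0.2982348  -4.98284806]]
time_s: 5.85
tool_pos: [0.471, 0.2606, 0.1843]
tcp_rot: [[-0.943, 0.331, -0.0], [0.331, 0.943, -0.0], [0.0, -0.0, -1.0]]
ft_force: [-0.3, -0.3, -4.8]
opening: 0.315
```

View pics/s5.png

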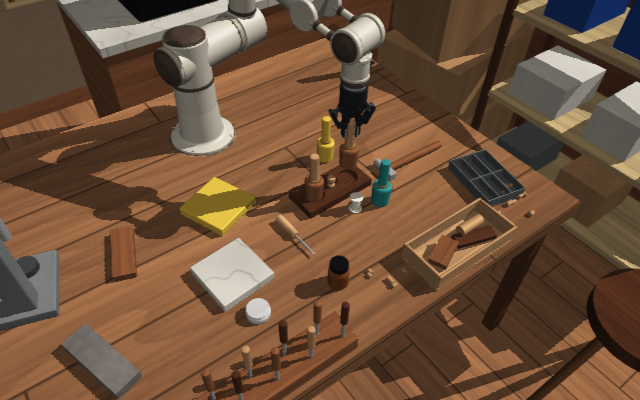

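View pics/w5.png

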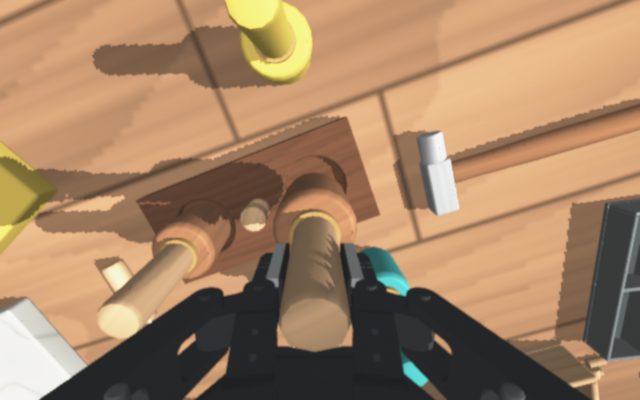

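The wrist reads about -4.7 N, so the left maul weighs about 0.48 kg, probably the leaded one. The scene shows it hanging upright above its seat. I'll lower it straight back.

```bash
python3 -m pendant '[{"dx":0,"dy":0,"dz":10,"twist":0,"hand":1},{"dx":0,"dy":0,"dz":25,"twist":0,"hand":1},{"dx":0,"dy":0,"dz":40,"twist":0,"hand":1},{"dx":0,"dy":0,"dz":48,"twist":0,"hand":1},{"dx":0,"dy":0,"dz":53,"twist":0,"hand":1},{"dx":0,"dy":0,"dz":57,"twist":0,"hand":1},{"dx":0,"dy":0,"dz":59,"twist":0,"hand":1},{"dx":0,"dy":0,"dz":59,"twist":0,"hand":1},{"dx":0,"dy":0,"dz":59,"twist":0,"hand":1},{"dx":0,"dy":0,"dz":59,"twist":0,"hand":1}]'
python3 -c "
from h import *
go(.471,.261,.125)
snap('wrist','w6');snap('scene','s6')"
```

```text
time_s: 7.1
tool_pos: [0.4711, 0.2607, 0.1255]
tcp_rot: [[-0.943, 0.331, 0.0], [0.331, 0.943, 0.0], [-0.0, 0.0, -1.0]]
ft_force: [-0.3, 0.7, -5.4]
opening: 0.311
t 7.1 delta mm [0.3 0.3 0.5] pos [0.4711 0.2607 0.1255] F [-0.33  0.67 -5.37] op 0.311 zax [ 5.e-04  1.e-04 -1.e+00] yaw_y [0.331 0.943]
```

View pics/w6.png

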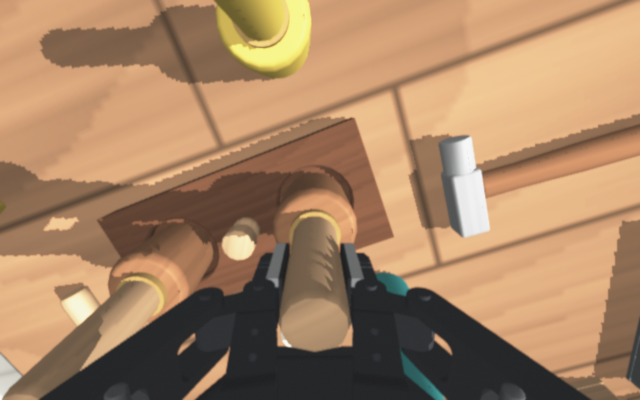

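The maul is in its seat opening but still bears its full weight on the gripper, so it hangs about 1 mm above the floor. I'll lower it another 1.5 mm and read the force.

```bash
python3 -m pendant '[{"dx":0,"dy":0,"dz":0.5,"twist":0,"hand":1},{"dx":0,"dy":0,"dz":1,"twist":0,"hand":1},{"dx":0,"dy":0,"dz":1.5,"twist":0,"hand":1},{"dx":0,"dy":0,"dz":1.5,"twist":0,"hand":1},{"dx":0,"dy":0,"dz":1.5,"twist":0,"hand":1}]'
```

```text
time_s: 7.82
tool_pos: [0.4713, 0.2607, 0.1245]
tcp_rot: [[-0.944, 0.331, 0.001], [0.331, 0.944, 0.0], [-0.001, 0.0, -1.0]]
ft_force: [-3.0, -1.4, 3.9]
opening: 0.313
```

It's seated, with contact force now upward. I'll open the gripper and then rise.

```bash
python3 -m pendant '[{"dx":0,"dy":0,"dz":0,"twist":0,"hand":0.6},{"dx":0,"dy":0,"dz":0,"twist":0,"hand":0.4},{"dx":0,"dy":0,"dz":0,"twist":0,"hand":0.2},{"dx":0,"dy":0,"dz":0,"twist":0,"hand":0},{"dx":0,"dy":0,"dz":0,"twist":0,"hand":0},{"dx":0,"dy":0,"dz":0,"twist":0,"hand":0},{"dx":0,"dy":0,"dz":-10,"twist":0,"hand":0},{"dx":0,"dy":0,"dz":-35,"twist":0,"hand":0},{"dx":0,"dy":0,"dz":-75,"twist":0,"hand":0},{"dx":0,"dy":0,"dz":-110,"twist":0,"hand":0},{"dx":0,"dy":0,"dz":-120,"twist":0,"hand":0},{"dx":0,"dy":0,"dz":-120,"twist":0,"hand":0}]'
python3 -c "
from h import *
go(.475,.132,.245)
snap('wrist','w7');snap('scene','s7')
W,m=cloud('w7')
for n,cx,cy in (('L',.472,.26),('R',.476,.132)):
    k=m&(abs(W[...,0]-cx)<.03)&(abs(W[...,1]-cy)<.03)&(W[...,2]>.172)&(W[...,2]<.19)
    t=W[k]
    if len(t): print(n,len(t),t.mean(0),cv2.minEnclosingCircle(t[:,:2].astype(np.float32)))
"
```

```text
time_s: 9.32
tool_pos: [0.4711, 0.2606, 0.2439]
tcp_rot: [[-0.943, 0.331, 0.001], [0.331, 0.943, 0.0], [-0.001, 0.0, -1.0]]
ft_force: [0.2, 0.7, -0.4]
opening: 0.999
t 9.325 delta mm [ -46.3 -120.1   -1.1] pos [0.4711 0.2606 0.2439] F [ 0.19  0.66 -0.43] op 0.999 zax [ 7.e-04  2.e-04 -1.e+00] yaw_y [0.331 0.943]
L 919 [0.46993382 0.26115882 0.17592505] ((0.4706061780452728, 0.26098835468292236), 0.013602226972579956)
R 821 [0.47379093 0.13276965 0.17587768] ((0.4742073714733124, 0.13124920427799225), 0.01424997765570879)
```

View pics/w7.png

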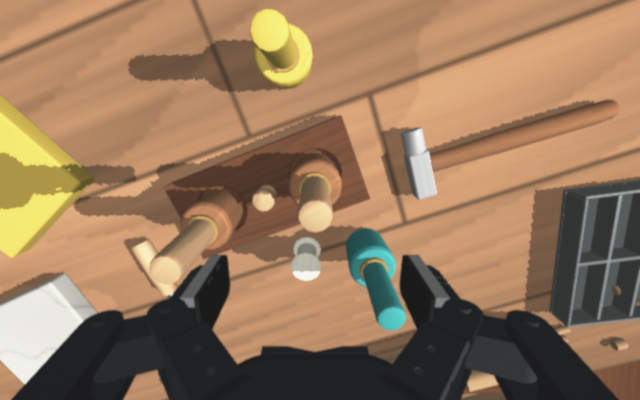

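The left maul stands in its seat, with its top at (316,215). Next I'll move over the right maul at about (0.4745, 0.132).

```bash
python3 -m pendant '[{"dx":-8,"dy":-20,"dz":0,"twist":0,"hand":0},{"dx":-22,"dy":-58,"dz":0,"twist":0,"hand":0},{"dx":-36,"dy":-94,"dz":0,"twist":0,"hand":0},{"dx":-44,"dy":-114,"dz":0,"twist":0,"hand":0},{"dx":-46,"dy":-120,"dz":0,"twist":0,"hand":0},{"dx":-46,"dy":-120,"dz":0,"twist":0,"hand":0},{"dx":-46,"dy":-120,"dz":0,"twist":0,"hand":0}]'
python3 -c "
from h import *
go(.4745,.132,.125)
snap('wrist','w8')
W,m=cloud('w8')
for n,cx,cy in (('R',.476,.132),):
    k=m&(abs(W[...,0]-cx)<.03)&(abs(W[...,1]-cy)<.03)&(W[...,2]>.172)&(W[...,2]<.19)
    t=W[k]
    print(n,len(t),t.mean(0),cv2.minEnclosingCircle(t[:,:2].astype(np.float32)),[q.mean() for q in np.nonzero(k)])
"
```

```text
time_s: 10.3
tool_pos: [0.4744, 0.133, 0.2434]
tcp_rot: [[-0.944, 0.33, -0.001], [0.33, 0.944, 0.0], [0.001, 0.0, -1.0]]
ft_force: [0.4, 1.2, 0.6]
opening: 1.001
t 10.3 delta mm [ -0.5  -0.9 118.4] pos [0.4744 0.133  0.2434] F [0.35 1.15 0.64] op 1.001 zax [-7.e-04  3.e-04 -1.e+00] yaw_y [0.33  0.944]
R 947 [0.4741341  0.13150965 0.17717866] ((0.4753756523132324, 0.13111542165279388), 0.013928035274147987) [np.float64(216.44772967265047), np.float64(312.26927138331575)]
```

View pics/w8.png

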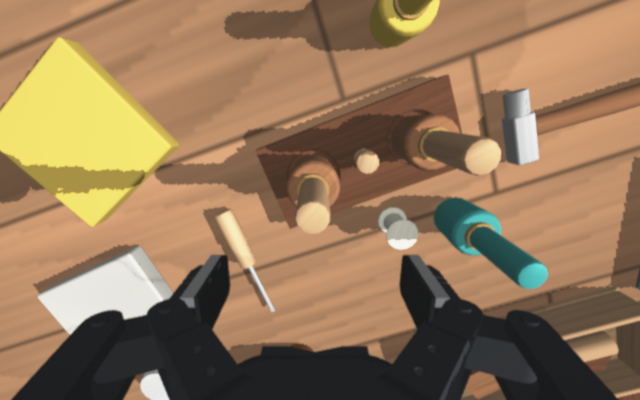

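The right maul's top is at (312,216), centred between the pads to within about 1 mm. I'll descend and grip.

```bash
python3 -m pendant '[{"dx":0,"dy":-1,"dz":20,"twist":0,"hand":0},{"dx":0,"dy":-1,"dz":50,"twist":0,"hand":0},{"dx":0,"dy":-1,"dz":80,"twist":0,"hand":0},{"dx":0,"dy":-1,"dz":105,"twist":0,"hand":0},{"dx":0,"dy":-1,"dz":116,"twist":0,"hand":0},{"dx":0,"dy":-1,"dz":118.5,"twist":0,"hand":0},{"dx":0,"dy":-1,"dz":118.5,"twist":0,"hand":0},{"dx":0,"dy":-1,"dz":118.5,"twist":0,"hand":0}]'
python3 -c "
from h import *
go(.4745,.1315,.125)
snap('wrist','w9')"
```

```text
time_s: 11.35
tool_pos: [0.4751, 0.1313, 0.1264]
tcp_rot: [[-0.943, 0.331, 0.002], [0.331, 0.944, 0.0], [-0.002, 0.001, -1.0]]
ft_force: [0.1, 0.1, 0.1]
opening: 0.996
t 11.35 delta mm [0.7 0.  1.4] pos [0.4751 0.1313 0.1264] F [0.1  0.14 0.13] op 0.996 zax [ 0.0021  0.     -1.    ] yaw_y [0.331 0.944]
```

View pics/w9.png

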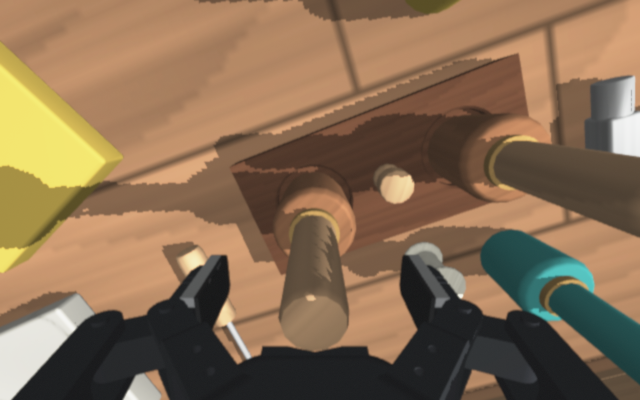

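The handle is centred at x=315. I'll close, then lift 60 mm and hold.

```bash
python3 -m pendant '[{"dx":0,"dy":0,"dz":1,"twist":0,"hand":0.4},{"dx":0,"dy":0,"dz":1,"twist":0,"hand":0.6},{"dx":0,"dy":0,"dz":1,"twist":0,"hand":0.8},{"dx":0,"dy":0,"dz":1,"twist":0,"hand":1},{"dx":0,"dy":0,"dz":1,"twist":0,"hand":1},{"dx":0,"dy":0,"dz":1,"twist":0,"hand":1},{"dx":0,"dy":0,"dz":1,"twist":0,"hand":1},{"dx":0,"dy":0,"dz":1,"twist":0,"hand":1}]' 60
python3 -m pendant '[{"dx":0,"dy":0,"dz":-8,"twist":0,"hand":1},{"dx":0,"dy":0,"dz":-22,"twist":0,"hand":1},{"dx":0,"dy":0,"dz":-36,"twist":0,"hand":1},{"dx":0,"dy":0,"dz":-50,"twist":0,"hand":1},{"dx":0,"dy":0,"dz":-58,"twist":0,"hand":1},{"dx":0,"dy":0,"dz":-60,"twist":0,"hand":1},{"dx":0,"dy":0,"dz":-60,"twist":0,"hand":1},{"dx":0,"dy":0,"dz":-60,"twist":0,"hand":1},{"dx":0,"dy":0,"dz":-60,"twist":0,"hand":1},{"dx":0,"dy":0,"dz":-60,"twist":0,"hand":1},{"dx":0,"dy":0,"dz":-60,"twist":0,"hand":1},{"dx":0,"dy":0,"dz":-60,"twist":0,"hand":1}]'
python3 -c "
from h import *
go(.471,.261,.125)
snap('wrist','w10');F=[]
for i in range(4): snap('scene','s10'); F.append(monitor.get_state()['ft_force'])
print(np.array(F))"
python3 -m pendant '[{"dx":0,"dy":0,"dz":0,"twist":0,"hand":1},{"dx":0,"dy":0,"dz":0,"twist":0,"hand":1},{"dx":0,"dy":0,"dz":0,"twist":0,"hand":1},{"dx":0,"dy":0,"dz":0,"twist":0,"hand":1}]'
```

```text
time_s: 12.4
tool_pos: [0.4746, 0.1312, 0.1245]
tcp_rot: [[-0.943, 0.331, 0.001], [0.331, 0.943, -0.0], [-0.001, 0.0, -1.0]]
ft_force: [0.9, -0.9, 2.3]
opening: 0.314
time_s: 13.9
tool_pos: [0.4743, 0.1312, 0.1843]
tcp_rot: [[-0.943, 0.331, -0.0], [0.331, 0.943, -0.0], [0.0, -0.0, -1.0]]
ft_force: [0.2, 1.0, -3.1]
opening: 0.316
t 13.9 delta mm [ 46.1 121.4  59.3] pos [0.4743 0.1312 0.1843] F [ 0.2   1.03 -3.06] op 0.316 zax [-0. -0. -1.] yaw_y [0.331 0.943]
[[-1.47859777  0.43954947 -1.682383  ]
 [-0.69828316 -0.10439667 -2.55510088]
 [ 0.56617148 -0.06113054 -2.84870312]
 [-0.0424152  -0.1133593  -2.47779657]]
time_s: 14.65
tool_pos: [0.4743, 0.1312, 0.1843]
tcp_rot: [[-0.943, 0.331, -0.0], [0.331, 0.943, -0.0], [0.0, -0.0, -1.0]]
ft_force: [0.8, 0.9, -2.7]
opening: 0.314
```

View pics/s10.png

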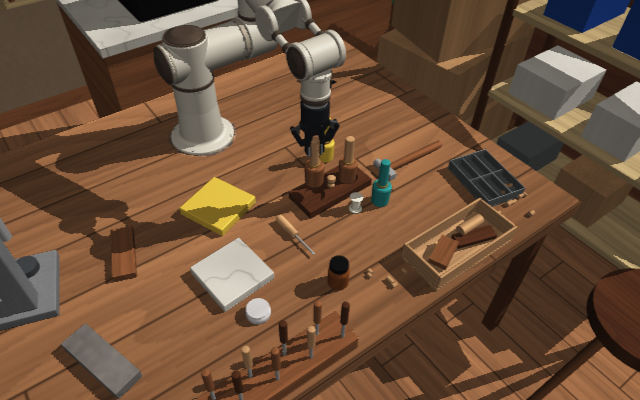

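View pics/w10.png

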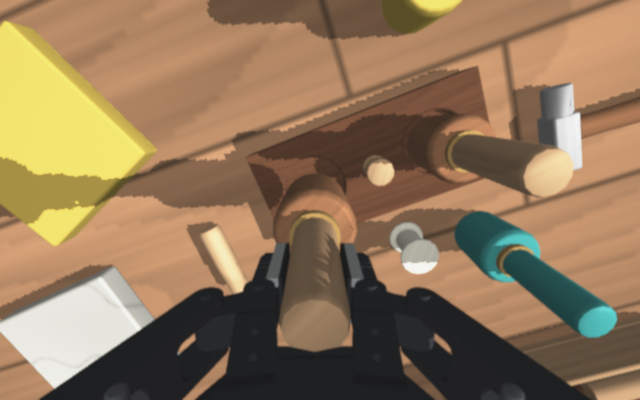

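The right maul reads about -2.6 N (0.26 kg) against -4.7 N for the left, so the left one is the heavier. I'll set the right one back.

```bash
python3 -m pendant '[{"dx":0,"dy":0,"dz":10,"twist":0,"hand":1},{"dx":0,"dy":0,"dz":25,"twist":0,"hand":1},{"dx":0,"dy":0,"dz":40,"twist":0,"hand":1},{"dx":0,"dy":0,"dz":48,"twist":0,"hand":1},{"dx":0,"dy":0,"dz":53,"twist":0,"hand":1},{"dx":0,"dy":0,"dz":57,"twist":0,"hand":1},{"dx":0,"dy":0,"dz":59,"twist":0,"hand":1},{"dx":0,"dy":0,"dz":60,"twist":0,"hand":1},{"dx":0,"dy":0,"dz":60.5,"twist":0,"hand":1},{"dx":0,"dy":0,"dz":60.5,"twist":0,"hand":1},{"dx":0,"dy":0,"dz":60.5,"twist":0,"hand":1}]'
python3 -c "
from h import *
go(.4745,.1315,.125)
snap('wrist','w11')"
```

```text
time_s: 16.02
tool_pos: [0.4747, 0.1312, 0.1245]
tcp_rot: [[-0.944, 0.331, 0.001], [0.331, 0.944, -0.0], [-0.001, 0.0, -1.0]]
ft_force: [-1.8, -0.6, 4.8]
opening: 0.317
t 16.025 delta mm [ 0.3  0.2 -0.5] pos [0.4747 0.1312 0.1245] F [-1.79 -0.56  4.8 ] op 0.317 zax [ 9.e-04 -1.e-04 -1.e+00] yaw_y [0.331 0.944]
```

View pics/w11.png

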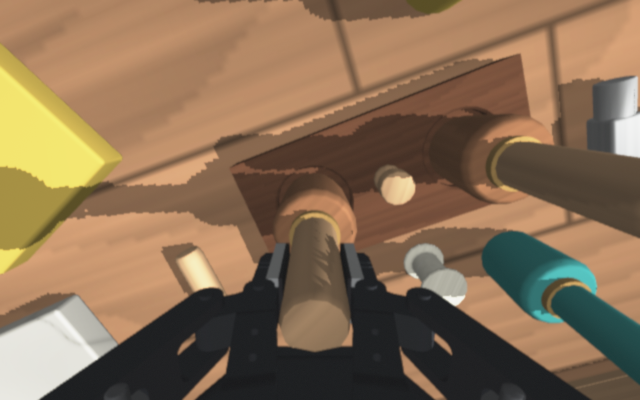

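It's seated, with the wrist reading +4.8 N upward. I'll release, rise and go back over the left maul.

```bash
python3 -m pendant '[{"dx":0,"dy":0,"dz":0,"twist":0,"hand":0.6},{"dx":0,"dy":0,"dz":0,"twist":0,"hand":0.4},{"dx":0,"dy":0,"dz":0,"twist":0,"hand":0.2},{"dx":0,"dy":0,"dz":0,"twist":0,"hand":0},{"dx":0,"dy":0,"dz":0,"twist":0,"hand":0},{"dx":0,"dy":0,"dz":0,"twist":0,"hand":0},{"dx":0,"dy":0,"dz":-10,"twist":0,"hand":0},{"dx":0,"dy":0,"dz":-35,"twist":0,"hand":0},{"dx":0,"dy":0,"dz":-75,"twist":0,"hand":0},{"dx":0,"dy":0,"dz":-110,"twist":0,"hand":0},{"dx":0,"dy":0,"dz":-120,"twist":0,"hand":0},{"dx":0,"dy":0,"dz":-120,"twist":0,"hand":0}]'
python3 -m pendant '[{"dx":8,"dy":20,"dz":0,"twist":0,"hand":0},{"dx":22,"dy":58,"dz":0,"twist":0,"hand":0},{"dx":36,"dy":94,"dz":0,"twist":0,"hand":0},{"dx":44,"dy":115,"dz":0,"twist":0,"hand":0},{"dx":46,"dy":121,"dz":0,"twist":0,"hand":0},{"dx":46,"dy":121,"dz":0,"twist":0,"hand":0},{"dx":46,"dy":121,"dz":0,"twist":0,"hand":0}]'
python3 -c "
from h import *
go(.471,.261,.125)
snap('wrist','w12')
W,m=cloud('w12')
for n,cx,cy in (('L',.472,.26),('R',.476,.132),):
    k=m&(abs(W[...,0]-cx)<.03)&(abs(W[...,1]-cy)<.03)&(W[...,2]>.172)&(W[...,2]<.19)
    t=W[k]
    print(n,len(t),t.mean(0),cv2.minEnclosingCircle(t[:,:2].astype(np.float32)),[q.mean() for q in np.nonzero(k)])
"
```

```text
time_s: 17.58
tool_pos: [0.4745, 0.1312, 0.244]
tcp_rot: [[-0.943, 0.331, 0.001], [0.331, 0.943, 0.0], [-0.001, 0.0, -1.0]]
ft_force: [-0.0, -0.5, -0.5]
opening: 0.997
time_s: 18.45
tool_pos: [0.471, 0.2597, 0.2434]
tcp_rot: [[-0.943, 0.332, -0.001], [0.332, 0.943, -0.001], [0.0, -0.001, -1.0]]
ft_force: [-0.1, -0.0, -0.6]
opening: 1.002
t 18.45 delta mm [  0.4   1.3 118.4] pos [0.471  0.2597 0.2434] F [-0.1  -0.04 -0.62] op 1.002 zax [-7.e-04 -5.e-04 -1.e+00] yaw_y [0.332 0.943]
L 962 [0.47056609 0.2614844  0.17721261] ((0.47169265151023865, 0.2611894905567169), 0.013792064972221851) [np.float64(214.87941787941787), np.float64(316.1954261954262)]
R 873 [0.47513341 0.1335053  0.17700354] ((0.4763409495353699, 0.13141906261444092), 0.014227349311113358) [np.float64(269.63001145475374), np.float64(167.67239404352807)]
```

View pics/w12.png

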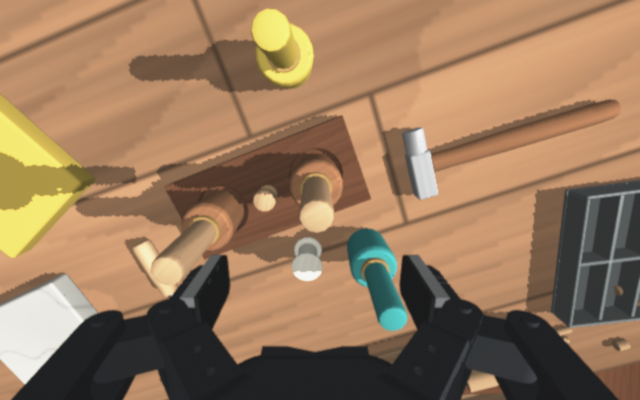

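Both mauls stand in their seats. I'll descend on the left one and grip it.

```bash
python3 -m pendant '[{"dx":0,"dy":1,"dz":20,"twist":0,"hand":0},{"dx":0,"dy":1,"dz":50,"twist":0,"hand":0},{"dx":0,"dy":1,"dz":80,"twist":0,"hand":0},{"dx":0,"dy":1,"dz":105,"twist":0,"hand":0},{"dx":0,"dy":1,"dz":116,"twist":0,"hand":0},{"dx":0,"dy":1,"dz":119,"twist":0,"hand":0},{"dx":0,"dy":1,"dz":119,"twist":0,"hand":0},{"dx":0,"dy":1,"dz":119,"twist":0,"hand":0}]'
python3 -m pendant '[{"dx":0,"dy":0,"dz":0,"twist":0,"hand":0.4},{"dx":0,"dy":0,"dz":0,"twist":0,"hand":0.6},{"dx":0,"dy":0,"dz":0,"twist":0,"hand":0.8},{"dx":0,"dy":0,"dz":0,"twist":0,"hand":1},{"dx":0,"dy":0,"dz":0,"twist":0,"hand":1},{"dx":0,"dy":0,"dz":0,"twist":0,"hand":1},{"dx":0,"dy":0,"dz":0,"twist":0,"hand":1},{"dx":0,"dy":0,"dz":0,"twist":0,"hand":1}]' 60
python3 -c "
from h import *
go(.579,-.211,.24)
snap('wrist','w13')"
```

```text
time_s: 19.5
tool_pos: [0.4721, 0.2618, 0.126]
tcp_rot: [[-0.943, 0.331, 0.002], [0.331, 0.943, 0.001], [-0.002, 0.001, -1.0]]
ft_force: [-0.3, -0.1, 0.3]
opening: 1.003
time_s: 20.5
tool_pos: [0.4714, 0.2615, 0.125]
tcp_rot: [[-0.944, 0.331, 0.0], [0.331, 0.944, -0.0], [-0.0, -0.0, -1.0]]
ft_force: [-2.0, -2.4, 4.9]
opening: 0.312
t 20.5 delta mm [-258.1 -410.2 -114.8] pos [0.4714 0.2615 0.125 ] F [-2.04 -2.37  4.88] op 0.312 zax [ 2.e-04 -2.e-04 -1.e+00] yaw_y [0.331 0.944]
```

View pics/w13.png

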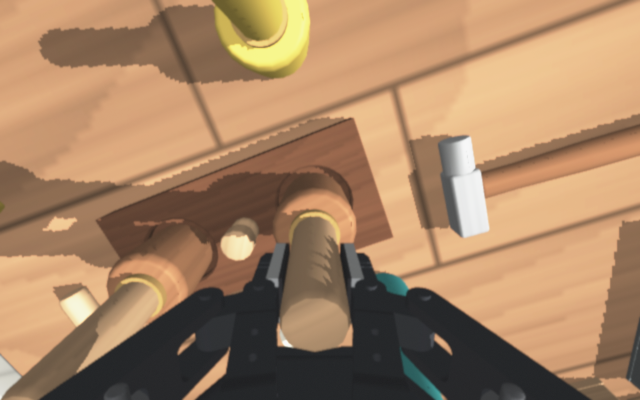

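Gripped. I'll lift high enough (210 mm) for the maul's underside to clear the right maul's top.

```bash
python3 -m pendant '[{"dx":0,"dy":0,"dz":-8,"twist":0,"hand":1},{"dx":0,"dy":0,"dz":-25,"twist":0,"hand":1},{"dx":0,"dy":0,"dz":-50,"twist":0,"hand":1},{"dx":0,"dy":0,"dz":-80,"twist":0,"hand":1},{"dx":0,"dy":0,"dz":-110,"twist":0,"hand":1},{"dx":0,"dy":0,"dz":-140,"twist":0,"hand":1},{"dx":0,"dy":0,"dz":-170,"twist":0,"hand":1},{"dx":0,"dy":0,"dz":-195,"twist":0,"hand":1},{"dx":0,"dy":0,"dz":-207,"twist":0,"hand":1},{"dx":0,"dy":0,"dz":-210,"twist":0,"hand":1},{"dx":0,"dy":0,"dz":-210,"twist":0,"hand":1}]'
python3 -c "
from h import *
go(.579,-.211,.239)"
```

```text
time_s: 21.92
tool_pos: [0.4709, 0.2615, 0.3338]
tcp_rot: [[-0.943, 0.331, -0.002], [0.331, 0.943, -0.0], [0.001, -0.001, -1.0]]
ft_force: [0.2, 0.3, -5.3]
opening: 0.315
t 21.925 delta mm [-258.7 -409.9   94.8] pos [0.4709 0.2615 0.3338] F [ 0.2   0.26 -5.34] op 0.315 zax [-1.6e-03 -4.0e-04 -1.0e+00] yaw_y [0.331 0.943]
```

```bash
python3 -m pendant '[{"dx":-6,"dy":-10,"dz":0,"twist":0,"hand":1},{"dx":-19,"dy":-30,"dz":0,"twist":0,"hand":1},{"dx":-38,"dy":-60,"dz":0,"twist":0,"hand":1},{"dx":-60,"dy":-95,"dz":0,"twist":0,"hand":1},{"dx":-82,"dy":-130,"dz":0,"twist":0,"hand":1},{"dx":-104,"dy":-165,"dz":0,"twist":0,"hand":1},{"dx":-126,"dy":-200,"dz":0,"twist":0,"hand":1},{"dx":-148,"dy":-235,"dz":0,"twist":0,"hand":1},{"dx":-170,"dy":-270,"dz":0,"twist":0,"hand":1},{"dx":-190,"dy":-301,"dz":0,"twist":0,"hand":1},{"dx":-200,"dy":-317,"dz":0,"twist":0,"hand":1},{"dx":-202,"dy":-320,"dz":0,"twist":0,"hand":1}]'
python3 -c "
from h import *
go(.579,-.211,.239)
snap('scene','s14')"
```

```text
time_s: 23.42
tool_pos: [0.5556, -0.108, 0.3341]
tcp_rot: [[-0.943, 0.333, -0.001], [0.333, 0.943, 0.001], [0.002, 0.0, -1.0]]
ft_force: [-0.3, -0.7, -4.7]
opening: 0.314
t 23.425 delta mm [-56.5 -89.3  95. ] pos [ 0.5556 -0.108   0.3341] F [-0.27 -0.67 -4.68] op 0.314 zax [-1.3e-03  9.0e-04 -1.0e+00] yaw_y [0.333 0.943]
```

View pics/s14.png

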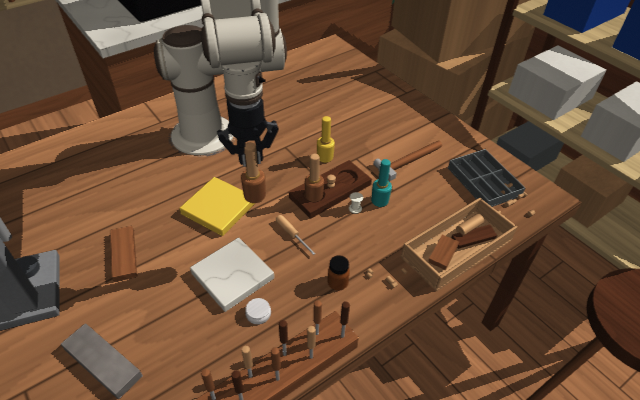

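The maul hangs upright at (253,172), past the rack. The right maul stands at (315,178) and nothing else has moved. I'll move over the slab centre and descend.

```bash
python3 -m pendant '[{"dx":-6,"dy":-10,"dz":0,"twist":0,"hand":1},{"dx":-18,"dy":-29,"dz":0,"twist":0,"hand":1},{"dx":-36,"dy":-57,"dz":5,"twist":0,"hand":1},{"dx":-50,"dy":-79,"dz":15,"twist":0,"hand":1},{"dx":-56,"dy":-88,"dz":32,"twist":0,"hand":1},{"dx":-56,"dy":-88,"dz":54,"twist":0,"hand":1},{"dx":-56,"dy":-88,"dz":75,"twist":0,"hand":1},{"dx":-56,"dy":-88,"dz":89,"twist":0,"hand":1},{"dx":-56,"dy":-88,"dz":95,"twist":0,"hand":1},{"dx":-56,"dy":-88,"dz":95,"twist":0,"hand":1},{"dx":-56,"dy":-88,"dz":95,"twist":0,"hand":1},{"dx":-56,"dy":-88,"dz":95,"twist":0,"hand":1}]'
python3 -c "
from h import *
go(.578,-.210,.239)
snap('wrist','w15');snap('scene','s15');snap('top','t15')
for f in ('w15','s15','t15'):
    W,m=cloud(f)
    k=m&(abs(W[...,0]-.575)<.11)&(abs(W[...,1]+.21)<.11)&(W[...,2]>.025)&(W[...,2]<.035)
    if k.sum()>50: print(f,k.sum(),cv2.minAreaRect(W[k][:,:2].astype(np.float32)))
    k=m&(abs(W[...,0]-.578)<.045)&(abs(W[...,1]+.21)<.045)&(W[...,2]>.08)&(W[...,2]<.2)
    if k.sum()>20:t=W[k];print('maul',t.min(0),t.max(0))
"
```

```text
time_s: 24.98
tool_pos: [0.5799, -0.2091, 0.2408]
tcp_rot: [[-0.944, 0.331, 0.001], [0.331, 0.944, -0.001], [-0.002, -0.0, -1.0]]
ft_force: [0.2, 0.1, -5.4]
opening: 0.313
t 24.975 delta mm [ 1.5 -1.5  1.8] pos [ 0.5799 -0.2091  0.2408] F [ 0.15  0.12 -5.37] op 0.313 zax [ 1.4e-03 -9.0e-04 -1.0e+00] yaw_y [0.331 0.944]
w15 12167 ((0.5792528390884399, -0.21063031256198883), (0.15868088603019714, 0.1601625382900238), 5.547591209411621)
maul [ 0.55171697 -0.23744063  0.13646808] [ 0.59824958 -0.18052431  0.19999856]
s15 2775 ((0.5817774534225464, -0.209725022315979), (0.16425780951976776, 0.15931516885757446), 5.83942985534668)
maul [ 0.56867087 -0.23680434  0.13372893] [ 0.61355429 -0.18026261  0.19997507]
t15 246 ((0.6087777614593506, -0.20777051150798798), (0.09853103756904602, 0.16200098395347595), 7.720685958862305)
```

View pics/s15.png

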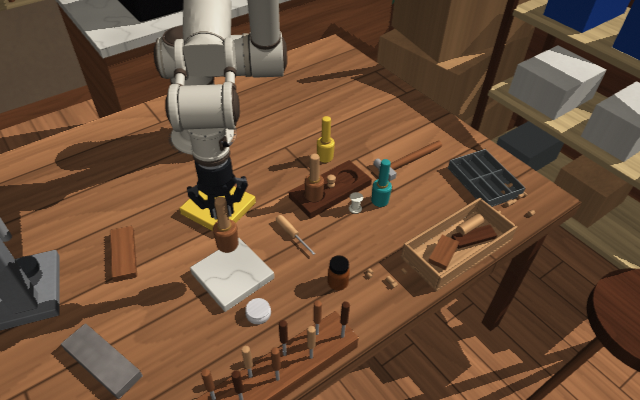

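View pics/w15.png

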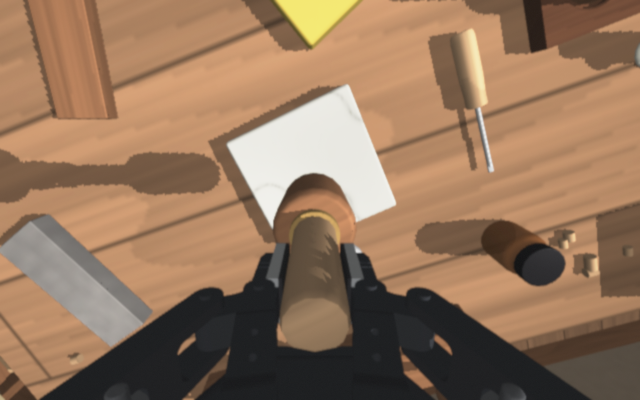

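The maul is upright over the slab: TCP (0.580, -0.209) against a slab centre of about (0.580, -0.210), with the underside about 10 cm above the slab top. I'll let it settle, check the state and hand in.

```bash
python3 -m pendant '[{"dx":0,"dy":0,"dz":0,"twist":0,"hand":1},{"dx":0,"dy":0,"dz":0,"twist":0,"hand":1},{"dx":0,"dy":0,"dz":0,"twist":0,"hand":1},{"dx":0,"dy":0,"dz":0,"twist":0,"hand":1},{"dx":0,"dy":0,"dz":0,"twist":0,"hand":1},{"dx":0,"dy":0,"dz":0,"twist":0,"hand":1},{"dx":0,"dy":0,"dz":0,"twist":0,"hand":1},{"dx":0,"dy":0,"dz":0,"twist":0,"hand":1}]'
python3 -c "
from h import *
go(.580,-.210,.239)
print(abs(monitor.get_state()['qvel']).max())
robot.finish_job()"
```

```text
time_s: 26.12
tool_pos: [0.5796, -0.2089, 0.2398]
tcp_rot: [[-0.943, 0.331, 0.0], [0.331, 0.943, -0.0], [-0.0, -0.0, -1.0]]
ft_force: [0.4, 0.1, -5.2]
opening: 0.313
t 26.125 delta mm [-0.8 -0.9  0.8] pos [ 0.5796 -0.2089  0.2398] F [ 0.41  0.11 -5.2 ] op 0.313 zax [ 1.e-04 -0.e+00 -1.e+00] yaw_y [0.331 0.943]
0.0033873354046238652
the job is handed in; nothing more can be done
```

I lifted the left maul first and then the right one, held each still and set it back in its seat. The left maul is the heavier: the wrist read about 4.7 N (0.48 kg), against about 2.6 N (0.26 kg) for the right one. I then picked up the left maul again, carried it over the rack and handed in the job at 26 s of the 72 s allowed.

- **Held maul:** at hand-in it was still and upright, head down, within about 1 mm of the slab's centre, with its underside about 10 cm above the slab top.
- **Rest of the scene:** the last pictures show the lighter maul standing in the right seat and nothing else on the bench visibly moved.
- **Disagreements:** the scene and top cameras differed by a few millimetres on positions, so I placed the grasps by the wrist camera. On setting the left maul down, the first stop left it hanging about 1 mm above the seat floor, so I lowered it until it touched before releasing.

No check failed, and hand-in gives no verdict.

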